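Set the end stop of a binding inspection slide

TASK

The carriage of the inspection slide has a tight spot hidden somewhere along its bed. Slide the carriage along towards the stop until you clearly feel it tighten, without forcing it, then back it off about 15 mm so that it stands free. Then gently slide the stop along its rod until it just meets the carriage's lug, so that the carriage can no longer run into the tight spot, and let go of everything; leave the jar, dish and ring alone.

Things in the scene. Friction and masses are not known exactly. Their poses are not given: they have to be found in the camera images.
- bed: fixed bed of the slide: grey foot 90 x 420 mm, steel bar, 60 mm high end brackets. Origin: centre of its underside on the bench. Its y runs along the track towards the end where the stop starts; x across, away from the stop's rod (10 mm thick, along y at x = -45 mm, 42 mm above the bench). The tight spot (a burr) is hidden inside; its place differs every time.
- carriage: aluminium plate 66 x 110 (along y) x 14 mm, sliding along the bed's y; same axes. Origin: centre of its underside, 41 mm above the bench; starts at bed y = -125 to -90 mm. Carries a black grip and, nearer +y, a brass watch movement 40 mm wide, top 62 mm above the bench. Drags with about 3.5 N and stays where left.
- carriage_grip (a point): point on the carriage's black grip block (28 mm across the track, 16 mm along it, 40 mm high), on its centre line 10 mm below its top, 85 mm above the bench; fingers fit on all sides. The tight spot, met 30 to 140 mm on from the start, adds resistance climbing 2.5 N per mm pushed on and presses back; above 20 N (8 mm) is forcing it.
- lug (a point): centre of the flat +y face of the carriage's lug, an aluminium block 22 mm wide and 28 mm high that stands round the rod, top 63 mm above the bench; the face that the stop must meet. It lies 55 mm in +y from the carriage's origin, 49 mm above the bench.
- stop: dark steel stop block on the rod, 26 (x) x 24 (y) x 30 mm, with an upright tab on it; slides along the bed's y with about 2 N of drag and stays where it is left. Origin: centre of the block, 45 mm above the bench; it starts at bed y = +125 to +175 mm. It meets the lug when its origin is 67 mm in +y from the carriage's origin.
- stop_grip (a point): point on the stop's upright tab (20 mm across the track, 14 mm along it, rising from the block to 98 mm above the bench), 10 mm below its top, on its centre line; 88 mm above the bench.
- oil_jar: amber glass jar, 44 mm wide, 55 mm high, beyond the slide; bystander. Origin: centre of its underside.
- parts_dish: aluminium dish, 76 mm wide, 22 mm high; bystander. Origin: centre of its underside.
- case_ring: steel watch case ring, 42 mm wide, 10 mm high; bystander. Origin: centre of its underside.

How it is judged:
On the way, in this order (a step that is already met when the one before it is completed fails the run):
1. the carriage is pressed against the tight spot with at least 1.5 N (contact force between carriage and burr above 1.5 N), for 0.1 s.
2. the carriage stands 5 to 22 mm short of the tight spot, the stop still at least 10 mm from its lug (y of burr in the frame of carriage between 0.059 and 0.076 m and y of stop in the frame of carriage above 0.077 m), for 0.2 s.
At the end, for the whole second after the job is handed in: The carriage stands 5 to 25 mm short of the place where the tight spot begins, the stop stands against its lug with less than 2.5 mm between them, and both are at rest (y of burr in the frame of carriage between 0.059 and 0.079 m and y of stop in the frame of carriage below 0.0695 m and linear speed of each of carriage, stop below 0.005 m/s); the robot touches nothing.
It fails at once if the carriage is forced into the tight spot with more than 20 N (contact force between carriage and burr above 20 N).
It fails at once if the stop is pressed on the carriage with more than 12 N (contact force between carriage and stop above 12 N).
It fails at once if the jar, dish or ring is moved by more than 15 mm (distance of any of oil_jar, parts_dish, case_ring from where it was at the start of the episode above 0.015 m).
It also fails if it takes over 72 s, if anything falls off the work surface, if the arm or the gripper's body presses on something with over 40 N, if the wrist force passes 120 N, or if a joint passes its speed limit or range.

ROBOT

A 7-joint arm with a two-finger parallel gripper is mounted at the origin on the work surface. World frame = base frame: x ahead of the robot, y to its left, z up, the work surface at z = 0. Lengths are in m, angles in rad, forces in N, time in s.
With the tool pointing down it reaches from about 0.4 to 0.85 m from the base axis. Payload 4.5 kg.
Tool frame: the origin (TCP) lies midway between the tips of the shut fingers; the grasp point (between the pads) lies 19 mm behind it; z points along the fingers, y is the line along which they close (so a half turn about z gives the same grasp; the last joint's range is limited). The gripper opens to 88 mm and grips with 3 to 60 N. Pads are 18 mm wide; open, the fingers measure 123 mm over their backs; the gripper's body (75 mm by 187 mm) begins 45 mm behind the grasp point.
Start: joints at [1.281, 0.689, -0.195, 1.565, 0.157, 0.902, -0.215], TCP at [0.199, -0.593, 0.218] pointing down, gripper open.
Joint ranges: [-3.01, 3.01], [-0.46, 2.08], [-1.47, 1.51], [0.13, 2.56], [-1, 4.14], [0.04, 2.09], [-2.66, 2.66]. Speed limits (rad/s): [2.57, 2.57, 3.14, 3.14, 3.14, 3.14, 3.14].

INTERFACE

Orientations are given as a unit quaternion [x, y, z, w].
In Python, from bench import r gives the robot as it stands.
- The arm moves only by the tool apply_moves, never from a script. Its argument "commands" is a list of rows, each a list of 3 entries, a list of its own where there are three numbers: the closure, from 0 (fully open) to 1 (shut), then the shift along the tool's x, y, z in m, then the turn, a rotation vector about the tool's x, y, z in rad. A call has 1 to 20 rows; each row shifts and turns the commanded pose from where the row before left it, along the tool's axes as they then stand; what a row does not reach is not made up. A row lasts 1/10 s, in which the tool goes at most 50 mm and 8.59 degrees, less where a joint would pass 70% of its speed; a pose out of reach is approached as far as the arm can. A call with a gripper value outside its range is refused whole. The fingers move at their own pace and stop on an object; the grip force is fixed at half the most. Time passes only in rows, so rows that do not move let the fingers close. It gives the time, the measured TCP pose, the force, the opening and the grip force at its end, in the units of the state.
- r.read_state(): the state, without advancing time (a new reading comes with each control period).
- r.grab_frame(name): name is "scene" or "top" or "wrist"; returns a dict with "pixels" (420x560x3 uint8, red, green, blue), "intrinsics" (3x3 intrinsics, pixels), "rvec" (rotation vector, rad) and "tvec" (3), from world to camera coordinates, as OpenCV has them. Camera axes: x right, y down, z forward; pixel columns grow to the right and rows downward; lengths in m; the calibration is good to about 2 mm. A picture is of the moment at which its call begins. There is no depth.
- r.sign_off(): hands the job in; it is judged then, once.
The state is a dict: "t": time; "joints": joint angles; "joint_vel": joint speeds; "joint_efforts": joint torques, N m; "tool_pos": TCP position; "tool_rot": TCP orientation; "contact_force": force on the tool from outside, world axes, zero at the start; "ft_torque": the same for the moment, N m; "width": finger opening in m; "gripper_force": force on a finger pad.
Only numpy, scipy, OpenCV 4.12 (cv2) and the standard library are available. Lean on these libraries where they do the work, as an engineer would, in place of code of your own. Each camera call takes 0.05 s, during which the arm holds its last target. There are 200 camera calls.

## Working session

There is one attempt and no reset: what is moved stays moved. The work goes in short steps, Python scripts to look and compute and a tool call to move; the robot and the scene stay as the last step left them, time stands still between calls to the robot, and variables do not carry over. Pictures are saved under pics/ and viewed, at most 10 in all, crops included, and the job is handed in when it is done.

Besides the shell and the picture viewer there is one more tool, called after "Request:" as name(argument=value, ...) on one line, values as JSON. apply_moves: Moves the arm, as the interface text tells. Its arguments: {"type":"object","properties":{"commands":{"type":"array"}},"required":["commands"]}

```bash
mkdir -p pics; cat > h.py <<'E'
import numpy as np, cv2
from bench import r
def grab(n,save=None):
    f=r.grab_frame(n)
    if save: cv2.imwrite('pics/'+save,cv2.cvtColor(f['pixels'],cv2.COLOR_RGB2BGR))
    return f
def ray(f,u,v,z):
    R=cv2.Rodrigues(np.array(f['rvec'],float))[0];t=np.array(f['tvec'],float).ravel()
    c=-R.T@t;d=R.T@np.linalg.inv(f['intrinsics'])@[u,v,1]
    return c+d*(z-c[2])/d[2]
def proj(f,p):
    return cv2.projectPoints(np.array(p,float).reshape(-1,3),np.array(f['rvec'],float),np.array(f['tvec'],float),np.array(f['intrinsics'],float),None)[0].reshape(-1,2)
E
python3 - <<'E'
from h import *
a=grab('top','top.png');b=grab('scene','scene.png')
for f in(a,b):
    R=cv2.Rodrigues(np.array(f['rvec'],float))[0];print(-R.T@np.array(f['tvec']).ravel(),f['intrinsics'][0][0])
s=r.read_state();print(s['t'],s['tool_pos'],s['tool_rot'],s['contact_force'])
E
```

```text
[0.57305713 0.02354769 0.97990462] 454.1748704881461
[1.1353757  0.3123378  0.74449245] 546.9951282007432
0.1 [ 0.19862315 -0.59198342  0.21726971] [ 9.86919141e-01  1.61213932e-01 -1.87749859e-04 -8.01024121e-04] [0.45813318 0.35416803 0.11634568]
```

View pics/top.png

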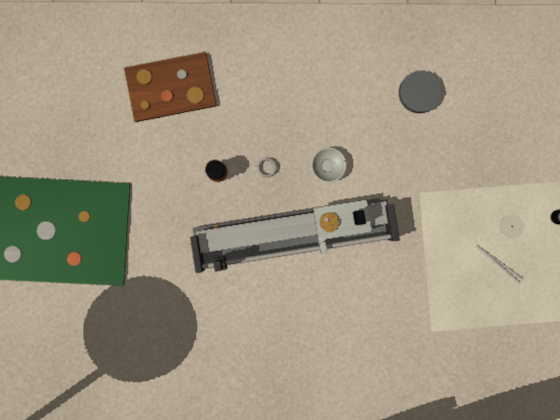

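View pics/scene.png

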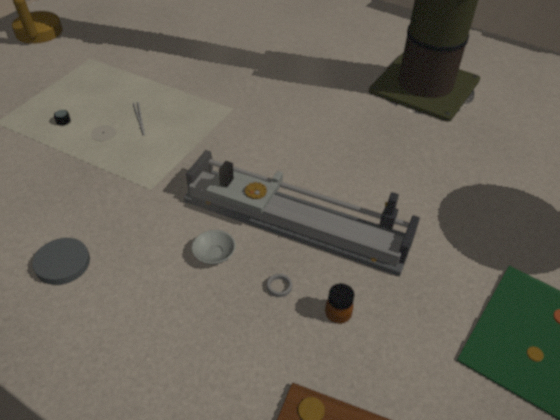

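The top view shows the slide running from (397,222) to (198,252). The black grip is near (360,217), the brass movement near (330,222), and the stop at lower left near (220,263). In the scene view the grip is at (226,174) and the stop tab at (391,208).

```bash
python3 - <<'E'
from h import *
a=grab('top');b=grab('scene')
cv2.imwrite('pics/crop.png',np.vstack([cv2.resize(cv2.cvtColor(i,cv2.COLOR_RGB2BGR),None,fx=3.5,fy=3.5,interpolation=cv2.INTER_CUBIC)[:300,:800] for i in (a['pixels'][185:275,185:415],b['pixels'][150:240,185:415])]))
for u,v in [(397,222),(198,252)]: print(ray(a,u,v,.06))
def dark(f,x0,y0,x1,y1,th=45):
    m=(f['pixels'][y0:y1,x0:x1].max(2)<th).astype('uint8')
    n,l,s,c=cv2.connectedComponentsWithStats(m)
    for i in range(1,n):
        if s[i][4]>15: print(s[i]+[x0,y0,0,0,0],c[i]+[x0,y0])
dark(a,345,200,380,235);print();dark(a,190,230,240,280);print();dark(b,210,150,245,195);print();dark(b,375,185,405,240)
E
```

```text
[ 0.56873443 -0.2343626   0.06      ]
[0.5076661  0.16853023 0.06      ]
[354 210  12  15 141] [359.25531915 217.18439716]

[196 236   9  35 102] [199.99019608 254.46078431]
[213 256  14  14  91] [221.24175824 260.82417582]

[220 163  13  23 217] [225.83410138 174.42396313]

[379 199  16  33 287] [387.72473868 215.7630662 ]
```

View pics/crop.png

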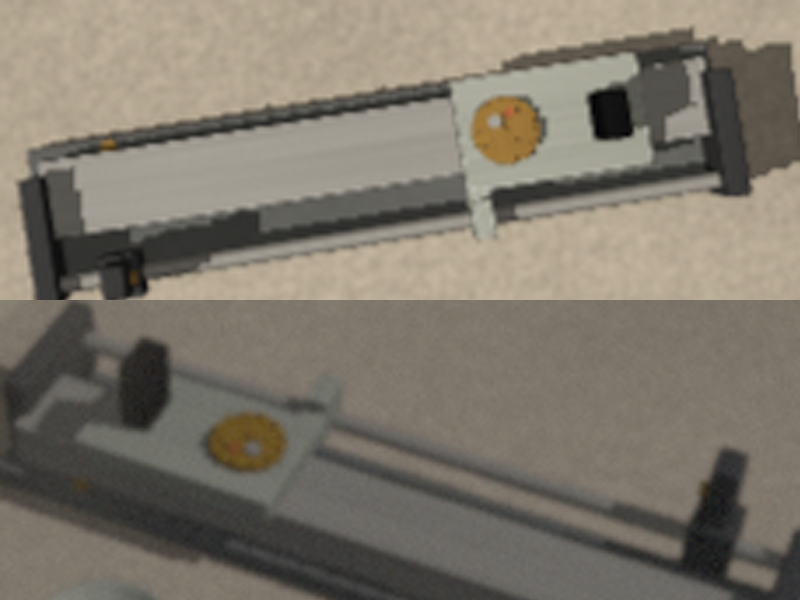

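The crop shows the grip top centred near crop (610,112), the rod running from (205,262) to (720,182), and the stop tab near (127,275). In the scene part the tab top is near (733,460).

```bash
python3 - <<'E'
from h import *
a=grab('top');b=grab('scene')
def T(x,y):return 185+x/3.5-.3,185+y/3.5-.3
def S(x,y):return 185+x/3.5-.3,150+(y-300)/3.5-.3
d=[]
for p,q,z in [((205,262),(720,182),.046),((36,150),(692,44),.02),((454,85),(637,55),.055),((500,183),(650,160),.055)]:
    v=ray(a,*T(*q),z)-ray(a,*T(*p),z); d.append(np.arctan2(v[0],-v[1]))
print('yaw',d)
print('grip top',ray(a,*T(612,113),.085),'scene',ray(b,225.8,174.4,.075), ray(b,*S(148,350),.095))
print('tab top',[ray(a,*T(*p),.098) for p in [(117,277)]],'scene top',ray(b,*S(735,460),.098))
print('lug',ray(a,*T(484,215),.063),'rod pt',ray(a,*T(350,240),.047))
print('rod centre proj', proj(a,ray(a,*T(117,277),.098)))
E
```

```text
yaw [np.float64(0.15443032374714488), np.float64(0.16185217259732762), np.float64(0.16411241779418004), np.float64(0.1527925317506702)]
grip top [ 0.57863195 -0.15328978  0.085     ] scene [ 0.57748237 -0.15278857  0.075     ] [ 0.57129011 -0.15343918  0.095     ]
tab top [array([0.4875697 , 0.12355483, 0.098     ])] scene top [0.47935363 0.12871    0.098     ]
lug [ 0.51989033 -0.08348672  0.063     ] rod pt [ 0.50428494 -0.00678401  0.047     ]
rod centre proj [[218.12857143 263.84285714]]
```

Bed yaw is about 0.158 and the grip is at about (0.577, -0.153). The stop is at about (0.484, 0.126), and its lateral offset of -48 mm fits the given -45. I'll close along the track and move above the grip first.

Request:
apply_moves(commands=[[0,[0,0,0],[0,0,0.083]],[0,[0,0,0],[0,0,0.083]],[0,[0.0246,-0.0208,0],[0,0,0]],[0,[0.0246,-0.0208,0],[0,0,0]],[0,[0.0246,-0.0208,0],[0,0,0]],[0,[0.0246,-0.0208,0],[0,0,0]],[0,[0.0246,-0.0208,0],[0,0,0]],[0,[0.0246,-0.0208,0],[0,0,0]],[0,[0.0246,-0.0208,0],[0,0,0]],[0,[0.0246,-0.0208,0],[0,0,0]],[0,[0.0246,-0.0208,0],[0,0,0]],[0,[0.0246,-0.0208,0],[0,0,0]],[0,[0.0246,-0.0208,0],[0,0,0]],[0,[0.0246,-0.0208,0],[0,0,0]],[0,[0.0246,-0.0208,0],[0,0,0]],[0,[0.0246,-0.0208,0],[0,0,0]],[0,[0.0246,-0.0208,0],[0,0,0]],[0,[0.0246,-0.0208,0],[0,0,0]],[0,[0.0246,-0.0208,0],[0,0,0]],[0,[0.0246,-0.0208,0],[0,0,0]]])

```text
t: 2.3
tool_pos: [0.5781, -0.1521, 0.218]
tool_rot: [0.997, 0.079, -0.0, 0.0]
contact_force: [-0.0, -0.8, 0.3]
width: 0.0878
gripper_force: 0.0
```

```bash
python3 - <<'E'
from h import *
s=r.read_state();print(s['t'],s['tool_pos'],s['tool_rot'],s['contact_force'])
f=grab('wrist','w1.png');print(proj(f,[[.577,-.153,.095],[.484,.126,.098]]))
E
```

```text
2.3 [ 0.57807218 -0.15207779  0.2180087 ] [ 9.96883399e-01  7.88890651e-02 -2.99028987e-05  5.28468390e-05] [-0.04286252 -0.76373168  0.27831554]
[[281.45969083 198.73268944]
 [-38.31869275 250.85974735]]
```

View pics/w1.png

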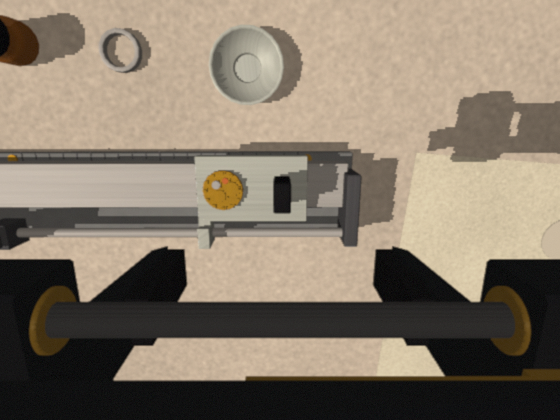

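The wrist view shows the grip at (282,193), within about 1 mm of prediction along the track and about 4 mm further out across it. The track is level in the image, so the yaw is right. I'll descend and grip.

Request:
apply_moves(commands=[[0,[0.003,0,0.015],[0,0,0]],[0,[0,0.001,0.015],[0,0,0]],[0,[0,0,0.015],[0,0,0]],[0,[0,0,0.015],[0,0,0]],[0,[0,0,0.015],[0,0,0]],[0,[0,0,0.015],[0,0,0]],[0,[0,0,0.015],[0,0,0]],[0,[0,0,0.015],[0,0,0]],[0,[0,0,0.015],[0,0,0]],[0,[0,0,0.014],[0,0,0]],[0,[0,0,0],[0,0,0]],[0.5,[0,0,0],[0,0,0]],[0.7,[0,0,0],[0,0,0]],[0.8,[0,0,0],[0,0,0]],[0.9,[0,0,0],[0,0,0]],[1,[0,0,0],[0,0,0]],[1,[0,0,0],[0,0,0]],[1,[0,0,0],[0,0,0]],[1,[0,0,0],[0,0,0]]])

```text
t: 4.25
tool_pos: [0.5805, -0.1537, 0.069]
tool_rot: [0.997, 0.079, 0.0, 0.0]
contact_force: [-0.3, -0.9, -0.2]
width: 0.0261
gripper_force: 0.0
```

Request:
apply_moves(commands=[[1,[0,0,0],[0,0,0]],[1,[0,0,0],[0,0,0]],[1,[0,0,0],[0,0,0]],[1,[0,0,0],[0,0,0]]])

```text
t: 4.65
tool_pos: [0.5805, -0.1537, 0.069]
tool_rot: [0.997, 0.079, 0.0, 0.0]
contact_force: [-0.4, 0.4, 0.3]
width: 0.0152
gripper_force: 30.0
```

Request:
apply_moves(commands=[[1,[0,-0.004,0],[0,0,0]],[1,[0,-0.004,0],[0,0,0]],[1,[0,-0.004,0],[0,0,0]],[1,[0,-0.004,0],[0,0,0]],[1,[0,-0.004,0],[0,0,0]],[1,[0,-0.003,0],[0,0,0]],[1,[0,-0.002,0],[0,0,0]],[1,[0,-0.001,0],[0,0,0]],[1,[0,-0.001,0],[0,0,0]],[1,[0,-0.001,0],[0,0,0]]])

```text
t: 5.65
tool_pos: [0.576, -0.1262, 0.069]
tool_rot: [0.997, 0.079, -0.0, 0.0]
contact_force: [0.8, -3.1, -0.3]
width: 0.0154
gripper_force: 30.0
```

Request:
apply_moves(commands=[[1,[0,-0.001,0],[0,0,0]],[1,[0,-0.001,0],[0,0,0]],[1,[0,-0.001,0],[0,0,0]],[1,[0,-0.001,0],[0,0,0]],[1,[0,-0.001,0],[0,0,0]]])

```text
t: 6.15
tool_pos: [0.5752, -0.1211, 0.069]
tool_rot: [0.997, 0.079, -0.0, 0.0]
contact_force: [1.2, -4.5, -0.7]
width: 0.0157
gripper_force: 30.0
```

Edit , replacing
```

```
with
```

```

Request:
apply_moves(commands=[[1,[0,-0.001,0],[0,0,0]],[1,[0,-0.001,0],[0,0,0]],[1,[0,-0.001,0],[0,0,0]],[1,[0,-0.001,0],[0,0,0]]])

```text
t: 6.55
tool_pos: [0.5746, -0.1171, 0.069]
tool_rot: [0.997, 0.079, -0.0, 0.0]
contact_force: [0.4, -2.8, -0.6]
width: 0.0154
gripper_force: 30.0
```

Request:
apply_moves(commands=[[1,[0,-0.001,0],[0,0,0]],[1,[0,-0.001,0],[0,0,0]],[1,[0,-0.001,0],[0,0,0]],[1,[0,-0.001,0],[0,0,0]],[1,[0,-0.001,0],[0,0,0]]])

```text
t: 7.05
tool_pos: [0.5738, -0.1122, 0.069]
tool_rot: [0.997, 0.079, -0.0, 0.0]
contact_force: [-0.1, -4.5, -0.2]
width: 0.0151
gripper_force: 30.0
```

Request:
apply_moves(commands=[[1,[0,-0.001,0],[0,0,0]],[1,[0,-0.001,0],[0,0,0]],[1,[0,-0.001,0],[0,0,0]],[1,[0,-0.001,0],[0,0,0]],[1,[0,-0.001,0],[0,0,0]]])

```text
t: 7.55
tool_pos: [0.573, -0.1072, 0.069]
tool_rot: [0.997, 0.079, -0.0, 0.0]
contact_force: [0.1, -3.8, 0.4]
width: 0.0156
gripper_force: 30.0
```

Request:
apply_moves(commands=[[1,[0,-0.001,0],[0,0,0]],[1,[0,-0.001,0],[0,0,0]],[1,[0,-0.001,0],[0,0,0]],[1,[0,-0.001,0],[0,0,0]],[1,[0,-0.001,0],[0,0,0]]])

```text
t: 8.05
tool_pos: [0.5722, -0.1023, 0.069]
tool_rot: [0.997, 0.079, -0.0, 0.0]
contact_force: [-0.5, -3.9, 0.2]
width: 0.0153
gripper_force: 30.0
```

Request:
apply_moves(commands=[[1,[0,-0.001,0],[0,0,0]],[1,[0,-0.001,0],[0,0,0]],[1,[0,-0.001,0],[0,0,0]],[1,[0,-0.001,0],[0,0,0]],[1,[0,-0.001,0],[0,0,0]]])

```text
t: 8.55
tool_pos: [0.5714, -0.0974, 0.069]
tool_rot: [0.997, 0.079, -0.0, 0.0]
contact_force: [-0.0, -3.1, 0.3]
width: 0.0155
gripper_force: 30.0
```

Request:
apply_moves(commands=[[1,[0,-0.001,0],[0,0,0]],[1,[0,-0.001,0],[0,0,0]],[1,[0,-0.001,0],[0,0,0]],[1,[0,-0.001,0],[0,0,0]],[1,[0,-0.001,0],[0,0,0]]])

```text
t: 9.05
tool_pos: [0.571, -0.0948, 0.0691]
tool_rot: [0.997, 0.078, 0.0, 0.001]
contact_force: [0.5, -8.2, -1.0]
width: 0.0156
gripper_force: 30.0
```

Request:
apply_moves(commands=[[1,[0,0,0],[0,0,0]],[1,[0,0,0],[0,0,0]]])

```text
t: 9.25
tool_pos: [0.571, -0.0947, 0.069]
tool_rot: [0.997, 0.078, 0.0, 0.001]
contact_force: [0.5, -7.0, -1.7]
width: 0.0153
gripper_force: 30.0
```

Request:
apply_moves(commands=[[1,[0,-0.001,0],[0,0,0]],[1,[0,-0.001,0],[0,0,0]],[1,[0,0,0],[0,0,0]]])

```text
t: 9.55
tool_pos: [0.5708, -0.0939, 0.069]
tool_rot: [0.997, 0.078, 0.0, 0.002]
contact_force: [1.9, -8.6, -1.7]
width: 0.0153
gripper_force: 30.0
```

Request:
apply_moves(commands=[[1,[0,0.002,0],[0,0,0]],[1,[0,0.003,0],[0,0,0]],[1,[0,0.003,0],[0,0,0]],[1,[0,0.003,0],[0,0,0]],[1,[0,0.003,0],[0,0,0]],[1,[0,0.003,0],[0,0,0]],[1,[0,0.002,0],[0,0,0]],[1,[0,0.001,0],[0,0,0]],[1,[0,0,0],[0,0,0]],[1,[0,0,0],[0,0,0]],[1,[0,0,0],[0,0,0]]])

```text
t: 10.65
tool_pos: [0.5735, -0.1105, 0.069]
tool_rot: [0.997, 0.079, -0.0, 0.0]
contact_force: [-1.5, 1.8, 1.7]
width: 0.0151
gripper_force: 30.0
```

Request:
apply_moves(commands=[[0.7,[0,0,0],[0,0,0]],[0.4,[0,0,0],[0,0,0]],[0,[0,0,0],[0,0,0]],[0,[0,0,0],[0,0,0]],[0,[0,0,0],[0,0,0]],[0,[0,0,0],[0,0,0]],[0,[0,0,-0.01],[0,0,0]],[0,[0,0,-0.02],[0,0,0]],[0,[0,0,-0.03],[0,0,0]],[0,[0,0,-0.03],[0,0,0]],[0,[0,0,-0.03],[0,0,0]],[0,[0,0,-0.03],[0,0,0]],[0,[-0.01,-0.03,0],[0,0,0]],[0,[-0.01,-0.03,0],[0,0,0]],[0,[-0.01,-0.03,0],[0,0,0]],[0,[-0.01,-0.03,0],[0,0,0]],[0,[-0.01,-0.03,0],[0,0,0]],[0,[0,-0.03,0],[0,0,0]],[0,[0,-0.03,0],[0,0,0]],[0,[0,-0.037,0],[0,0,0]]])

```text
t: 12.65
tool_pos: [0.4853, 0.126, 0.2199]
tool_rot: [0.997, 0.078, 0.001, 0.0]
contact_force: [-0.2, -0.4, -0.2]
width: 0.0882
gripper_force: 0.0
```

```bash
python3 - <<'E'
from h import *
f=grab('wrist','w2.png');s=r.read_state();print(s['tool_pos'])
p=s['tool_pos'];print(proj(f,[[p[0],p[1],.098],[p[0],p[1],.06]]))
g=f['pixels'];import pickle;pickle.dump(f,open('w2.pkl','wb'))
E
```

```text
[0.4838868  0.13508184 0.21987768]
[[270.00994923 197.81020023]
 [271.06557493 189.12963798]]
```

View pics/w2.png

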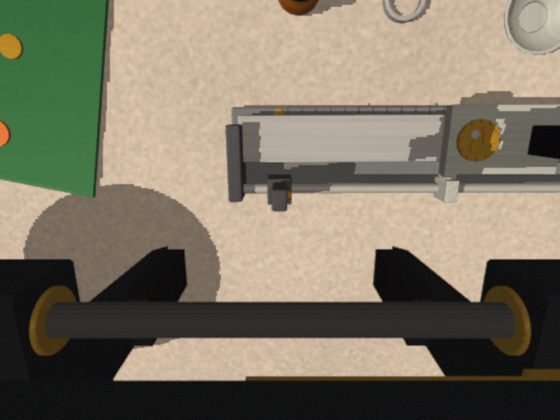

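The wrist view shows the stop's tab top near (280,200), with the lug at (447,190). The frame was taken while the arm was still settling, so I'll take a still one and measure numerically.

```bash
python3 - <<'E'
from h import *
f=grab('wrist');s=r.read_state();p=s['tool_pos'];print(p,s['tool_rot'])
g=f['pixels'].max(2)
m=(g[165:225,250:320]<60).astype('uint8')
for row in m[8:50:2]: print(''.join('.#'[i] for i in row))
cnt=cv2.connectedComponentsWithStats(m);print(cnt[2][1:],cnt[3][1:])
print(proj(f,[p[0],p[1],.098]))
for u,v in[(280,200),(270,200),(290,200)]:print(u,ray(f,u,v,.098))
E
```

```text
[0.48438496 0.13224811 0.21981061] [ 9.96508367e-01  8.34662444e-02  5.67941880e-04 -2.03416577e-03]
.#####................................................................
.#####......................#######################...................
.#####......................########################..................
.#####....................................##########..................
.#####....................................###########.................
.####.............................##################..................
.###.............................###################..................
.##...............................#################...................
.##..............................##################...................
.##............................................##.....................
.###..................................................................
.##...................................................................
.##...................................................................
................................................#.....................
...............................................##.....................
................................................#.....................
......................................................................
......................................................................
......................................................................
......................................................................
......................................................................
[[  1   0   5  34 127]
 [ 28   9  25  18 291]
 [ 47  34   2   5   6]] [[ 2.65354331 13.21259843]
 [41.59793814 16.53264605]
 [47.83333333 36.        ]]
[[284.73148935 197.90615254]]
280 [0.48183672 0.13601409 0.098     ]
270 [0.48036735 0.14465203 0.098     ]
290 [0.4833055  0.12737954 0.098     ]
```

Request:
apply_moves(commands=[[0,[0,0,0],[0,0,0]],[0,[0,0,0],[0,0,0]],[0,[0,0,0],[0,0,0]],[0,[0,0,0],[0,0,0]]])

```text
t: 13.15
tool_pos: [0.4856, 0.1245, 0.2191]
tool_rot: [0.997, 0.078, 0.0, 0.0]
contact_force: [0.1, -0.2, -0.3]
width: 0.0882
gripper_force: 0.0
```

```bash
python3 - <<'E'
from h import *
f=grab('wrist');s=r.read_state();p=s['tool_pos'];print(p,s['tool_rot'])
cv2.imwrite('pics/c2.png',cv2.resize(cv2.cvtColor(f['pixels'][165:225,250:330],cv2.COLOR_RGB2BGR),None,fx=8,fy=8,interpolation=cv2.INTER_NEAREST))
print(proj(f,[p[0],p[1],.098]))
for u,v in[(285,195),(290,200)]:print(u,v,ray(f,u,v,.098))
E
```

```text
[0.48555178 0.12477904 0.21904755] [9.96963553e-01 7.78693768e-02 2.02391890e-05 1.85990024e-04]
[[280.26286231 197.87044961]]
285 195 [0.48872234 0.12110599 0.098     ]
290 200 [0.48498716 0.11607862 0.098     ]
```

View pics/c2.png

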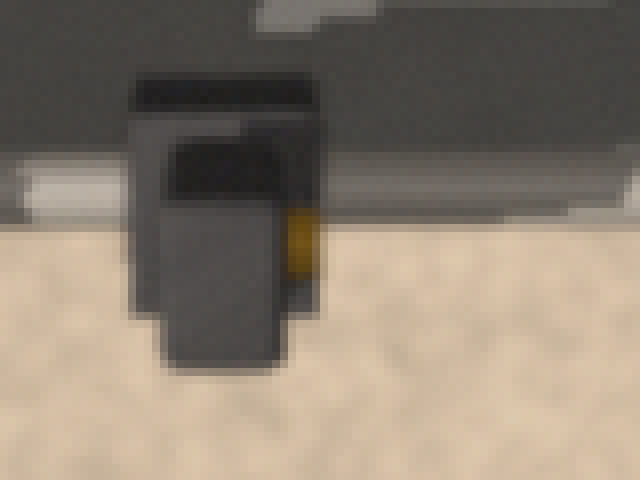

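The crop shows the tab top spanning x 162-282 and y 205-368, centred at full-frame (277.7,200.8). The TCP projects to (280.3,197.9), so I'll correct by -2.5 mm in tool x and -2 mm in tool y, then descend and grip.

Request:
apply_moves(commands=[[0,[-0.0025,-0.002,0.015],[0,0,0]],[0,[0,0,0.015],[0,0,0]],[0,[0,0,0.015],[0,0,0]],[0,[0,0,0.015],[0,0,0]],[0,[0,0,0.015],[0,0,0]],[0,[0,0,0.015],[0,0,0]],[0,[0,0,0.015],[0,0,0]],[0,[0,0,0.015],[0,0,0]],[0,[0,0,0.015],[0,0,0]],[0,[0,0,0.014],[0,0,0]],[0,[0,0,0],[0,0,0]],[1,[0,0,0],[0,0,0]],[1,[0,0,0],[0,0,0]],[1,[0,0,0],[0,0,0]],[1,[0,0,0],[0,0,0]],[1,[0,0,0],[0,0,0]],[1,[0,0,0],[0,0,0]],[1,[0,0,0],[0,0,0]],[1,[0,0,0],[0,0,0]],[1,[0,0,0],[0,0,0]]])

```text
t: 15.2
tool_pos: [0.4825, 0.1274, 0.07]
tool_rot: [0.997, 0.079, -0.0, 0.0]
contact_force: [0.4, -0.4, -0.7]
width: 0.018
gripper_force: 0.0
```

Request:
apply_moves(commands=[[1,[0,0,0],[0,0,0]],[1,[0,0,0],[0,0,0]]])

```text
t: 15.4
tool_pos: [0.4826, 0.1271, 0.07]
tool_rot: [0.997, 0.079, -0.0, 0.0]
contact_force: [0.2, -0.5, -0.1]
width: 0.0134
gripper_force: 30.0
```

```bash
python3 - <<'E'
from h import *
s=r.read_state();print(s['width'],s['gripper_force'])
f=grab('top','t2.png')
cv2.imwrite('pics/c3.png',cv2.resize(cv2.cvtColor(f['pixels'][195:275,190:390],cv2.COLOR_RGB2BGR),None,fx=4,fy=4,interpolation=cv2.INTER_CUBIC))
E
```

```text
0.013449908075786124 30.000177025794983
```

View pics/c3.png

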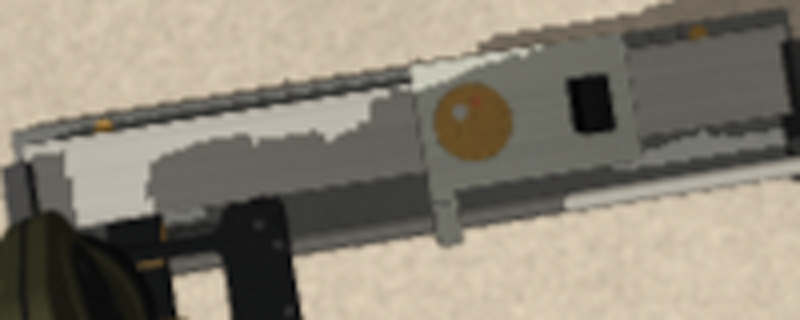

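The gripper holds the tab, and the crop shows the lug's +y face near crop (436,220).

```bash
python3 - <<'E'
from h import *
f=grab('top');e=np.array([-np.sin(.158),np.cos(.158),0])
for x in (432,436,440):
    p=ray(f,190+x/4-.4,195+220/4-.4,.063);print(p,'gap',e@[.4826,.1271,0]-e@p-.012)
E
```

```text
[ 0.51286267 -0.0322593   0.063     ] gap 0.15013594693678048
[ 0.51286439 -0.03427564  0.063     ] gap 0.15212744180890303
[ 0.51286612 -0.03629208  0.063     ] gap 0.15411903124489945
```

Request:
apply_moves(commands=[[1,[0,0.004,0],[0,0,0]],[1,[0,0.008,0],[0,0,0]],[1,[0,0.01,0],[0,0,0]],[1,[0,0.01,0],[0,0,0]],[1,[0,0.01,0],[0,0,0]],[1,[0,0.01,0],[0,0,0]],[1,[0,0.01,0],[0,0,0]],[1,[0,0.01,0],[0,0,0]],[1,[0,0.01,0],[0,0,0]],[1,[0,0.01,0],[0,0,0]],[1,[0,0.01,0],[0,0,0]],[1,[0,0.01,0],[0,0,0]],[1,[0,0.01,0],[0,0,0]],[1,[0,0.008,0],[0,0,0]],[1,[0,0.005,0],[0,0,0]],[1,[0,0.003,0],[0,0,0]],[1,[0,0.001,0],[0,0,0]],[1,[0,0.001,0],[0,0,0]],[1,[0,0.001,0],[0,0,0]],[1,[0,0.001,0],[0,0,0]]])

```text
t: 17.5
tool_pos: [0.505, -0.0125, 0.07]
tool_rot: [0.997, 0.079, 0.0, -0.0]
contact_force: [2.2, 2.1, -2.1]
width: 0.0134
gripper_force: 30.0
```

```bash
python3 - <<'E'
from h import *
f=grab('scene')
cv2.imwrite('pics/c4.png',cv2.resize(cv2.cvtColor(f['pixels'][140:240,190:340],cv2.COLOR_RGB2BGR),None,fx=5,fy=5,interpolation=cv2.INTER_CUBIC))
E
```

```text
(no output)
```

View pics/c4.png

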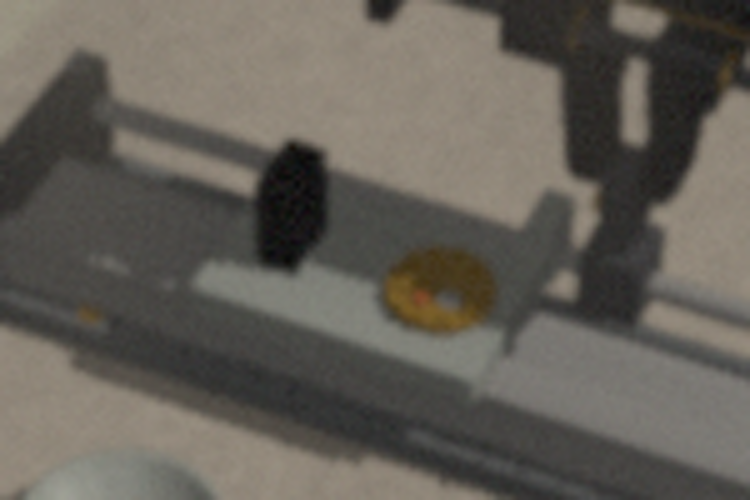

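The scene crop shows the stop still a few millimetres short of the lug, so I'll continue slowly.

Request:
apply_moves(commands=[[1,[0,0.001,0],[0,0,0]],[1,[0,0.001,0],[0,0,0]],[1,[0,0.001,0],[0,0,0]],[1,[0,0.001,0],[0,0,0]],[1,[0,0.001,0],[0,0,0]]])

```text
t: 18.05
tool_pos: [0.5058, -0.0179, 0.07]
tool_rot: [0.997, 0.079, 0.0, 0.0]
contact_force: [1.4, 1.5, -3.0]
width: 0.0134
gripper_force: 30.0
```

Request:
apply_moves(commands=[[1,[0,0.0005,0],[0,0,0]],[1,[0,0.0005,0],[0,0,0]],[1,[0,0.0005,0],[0,0,0]],[1,[0,0.0005,0],[0,0,0]]])

```text
t: 18.45
tool_pos: [0.5061, -0.0198, 0.07]
tool_rot: [0.997, 0.079, 0.0, 0.0]
contact_force: [1.4, 3.0, -2.4]
width: 0.0138
gripper_force: 30.0
```

Request:
apply_moves(commands=[[1,[0,0.0005,0],[0,0,0]],[1,[0,0.0005,0],[0,0,0]],[1,[0,0.0005,0],[0,0,0]],[1,[0,0.0005,0],[0,0,0]]])

```text
t: 18.85
tool_pos: [0.5064, -0.0217, 0.07]
tool_rot: [0.997, 0.079, 0.0, 0.0]
contact_force: [1.9, 3.0, -2.4]
width: 0.0137
gripper_force: 30.0
```

Request:
apply_moves(commands=[[1,[0,0.0005,0],[0,0,0]],[1,[0,0.0005,0],[0,0,0]],[1,[0,0.0005,0],[0,0,0]],[1,[0,0.0005,0],[0,0,0]]])

```text
t: 19.25
tool_pos: [0.5066, -0.0231, 0.07]
tool_rot: [0.997, 0.079, 0.0, -0.0]
contact_force: [0.6, 4.2, -1.3]
width: 0.0138
gripper_force: 30.0
```

Request:
apply_moves(commands=[[1,[0,0.0005,0],[0,0,0]],[1,[0,0.0005,0],[0,0,0]],[1,[0,0,0],[0,0,0]]])

```text
t: 19.55
tool_pos: [0.5066, -0.0234, 0.07]
tool_rot: [0.997, 0.079, -0.0, -0.001]
contact_force: [0.6, 5.7, -0.7]
width: 0.0135
gripper_force: 30.0
```

Contact: the force is 5.7 N and motion has stalled. I'll relax the push by 1 mm, release and rise.

Request:
apply_moves(commands=[[1,[0,-0.0005,0],[0,0,0]],[1,[0,-0.0005,0],[0,0,0]],[0.8,[0,0,0],[0,0,0]],[0.5,[0,0,0],[0,0,0]],[0,[0,0,0],[0,0,0]],[0,[0,0,0],[0,0,0]],[0,[0,0,0],[0,0,0]],[0,[0,0,0],[0,0,0]],[0,[0,0,0],[0,0,0]],[0,[0,0,-0.01],[0,0,0]],[0,[0,0,-0.02],[0,0,0]],[0,[0,0,-0.03],[0,0,0]],[0,[0,0,-0.03],[0,0,0]],[0,[0,0,-0.03],[0,0,0]],[0,[0,0,-0.03],[0,0,0]],[0,[-0.02,0,0],[0,0,0]],[0,[-0.02,0,0],[0,0,0]],[0,[0,0,0],[0,0,0]],[0,[0,0,0],[0,0,0]],[0,[0,0,0],[0,0,0]]])

```text
t: 21.55
tool_pos: [0.4684, -0.0297, 0.2202]
tool_rot: [0.997, 0.079, 0.001, -0.0]
contact_force: [0.3, 0.5, 0.0]
width: 0.0884
gripper_force: 0.0
```

```bash
python3 - <<'E'
from h import *
f=grab('wrist')
cv2.imwrite('pics/c5.png',cv2.resize(cv2.cvtColor(f['pixels'][100:250,180:380],cv2.COLOR_RGB2BGR),None,fx=4,fy=4,interpolation=cv2.INTER_CUBIC))
E
```

```text
(no output)
```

View pics/c5.png

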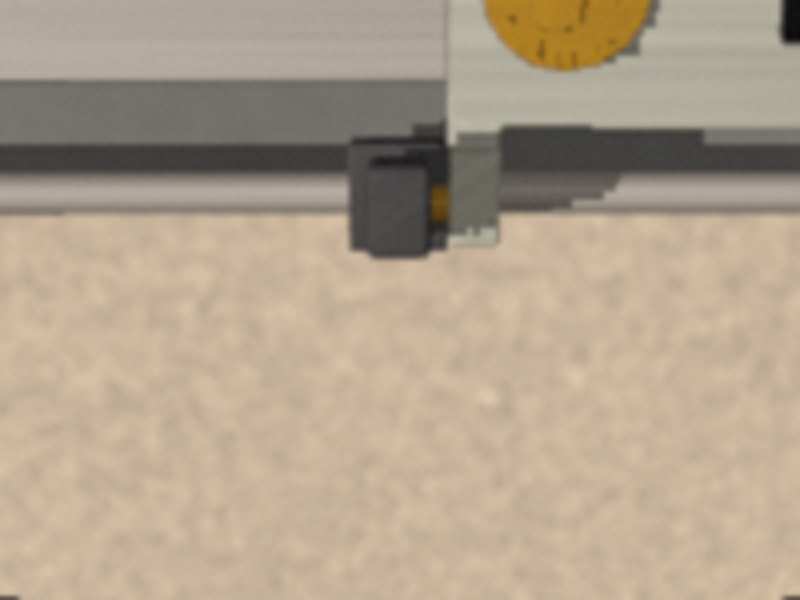

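The picture shows the stop's right edge touching the lug's face at crop (447,190), with no visible gap, and the gripper clear.

```bash
python3 -c "
from bench import r
print(r.sign_off())"
```

```text
the job is handed in; nothing more can be done
None
```

The job is handed in, with no verdict returned: I felt the carriage tighten at about 8 N total push, backed it off to about 14 mm short of the tight spot, slid the stop up against its lug with no visible gap, let go of both, and left the jar, dish and ring untouched.

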